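# Clamp a power supply brick in the cam fixture for a cable pull test

### The job

The power supply brick is to be held for a pull test on its cable stub: tip it over onto the clamp plate so that it lies flat with the stub pointing over the low end bar at the back, and push it home against that bar. Then turn the cam lever until the cam has taken up the gap and the brick presses the sprung press bar back about half way, without ever driving the press bar right back to the end of its travel. Leave the lever standing there and do not disturb the two weights, the calipers and the hex key nearby.

Things in the scene. Friction and masses are not known exactly. Their poses are not given: they have to be found in the camera images.
- brick: black power brick, 0.31 kg, box 49 x 108 x 32 mm with a cable stub (10 mm thick, 24 long) on one end. Own x across the 49 mm width, y along it (stub at -y), z through its thickness. Origin on the underside (a 49 x 108 face, z = 0), 66 mm from the plain end. Starts on its plain end, stub up, underside to the plate, end face at height 108 mm, 3 to 7 mm before the plate's front edge
- brick_shoulder (a point): point on the brick: middle of the lower edge of its stub-end face (own 0, -42, 0 mm). A push of 40 to 50 mm towards the plate, 80 to 95 mm up, topples the brick; it lands flat, underside down, plain end overhanging the front edge by some 15 to 20 mm. It must slide on about 28 mm (under about 2 N) to be home against the end bar, this point then being at plate x = +43 mm
- clamp_plate: fixed grey aluminium plate 150 x 152 x 8 mm; origin on the desk, x to the back (away from robot), y left, z up; top at z 8, front edge at x = -75 mm. On it the low end bar (top at z 17, front face at x = +43, y -7 to +45; the stub passes above it), the rail at the left with the press bar before it, the cam unit at the right. The brick lies between press bar and cam, length along x
- bar_face (a point): middle of the press bar's face for the brick: plate y = +45 mm when free, 17.5 mm above the desk. The bar is steel, 106 x 7 x 17 mm; the brick lies with its side along it. With the lever open the channel between bar and cam is 8 to 13 mm wider than the brick
- press_bar (a joint): how far the sprung press bar is pressed left towards its rail, m: 0 = free, 0.003 = half way, 0.006 = end of its travel. Spring 3.5 N/mm with 3 N preload, about 13 N half way. As it yields its two plunger rods come out at the left of the rail
- cam_pivot (a point): top of the screw on the vertical pivot of the cam, 44 mm above the desk, fixed at plate x = -1, y = -31 to -35 mm (bolted in slots, so the gap to take up differs each time). The cam is a rubber-tyred disc of 28 mm radius, its centre 11 mm off the pivot
- lever_knob (a point): middle of the top of the lever's upright black knob: 17 mm thick, 38 mm high, top 79 mm above the desk, 80 mm from the pivot axis. It can be pushed sideways: about 2 N while free, about 5 N when the press bar begins to yield, 6 to 14 N half way
- cam_lever (a joint): lever angle about the vertical pivot, rad: 0 = open, knob 20 degrees to the right of plate +x; grows clockwise from above (knob from the back to the right, then to the robot), stop at 2.6; starts at 0 to 0.25. The cam begins to press the brick on the press bar at about 1.1 to 1.5 rad, the bar is half back about 0.3 rad later. Friction holds the lever where it is left
- weight_big: small brass weight, 26 mm wide, 30 mm high, origin under its centre; a bystander
- weight_small: small brass weight, 21 mm wide, 23 mm high, origin under its centre; a bystander
- calipers: digital calipers lying flat, 60 x 200 x 13 mm, origin under their middle; a bystander
- hex_key: bent hex key lying flat, 27 x 80 x 6 mm, origin under its middle; a bystander
There are look-alikes about, which are no part of the job. Several things have the shape of the brick; the one meant has the colours described above.

How it is judged:
By the outcome, as a careful person would: the job done as asked, in the order asked, and still so for the second after the job is handed in, with the robot touching nothing.
It also fails if it takes over 72 s, if anything falls off the work surface, if the arm or the gripper's body presses on something with over 40 N, if the wrist force passes 120 N, or if a joint passes its speed limit or range.

### The arm

A 6-joint arm with a two-finger parallel gripper is mounted at the origin on a cart in front of the work surface, level with it; the furniture and walls round the work are solid. World frame = base frame: x ahead of the robot, y to its left, z up, the work surface at z = 0. Lengths are in m, angles in rad, forces in N, time in s.
With the tool pointing down it reaches from about 0.35 to 0.975 m from the base axis. Payload 4.9 kg.
Tool frame: the origin (TCP) lies midway between the tips of the shut fingers; the grasp point (between the pads) lies 19 mm behind it; z points along the fingers, y is the direction in which the jaws open and shut (so a half turn about z gives the same grasp; the last joint's range is limited). The gripper opens to 85 mm and grips with 20 to 120 N. Pads are 22 mm wide; open, the fingers measure 114 mm over their backs; the gripper's body (76 mm by 85 mm) begins 54 mm behind the grasp point. The pads swing forward as they close: fully open they stand 13 mm farther back than shut.
Start: joints at [-1.304, 0.053, 1.613, -0, 1.476, -0.119], TCP at [0.235, -0.579, 0.231] pointing down, gripper open.
Joint ranges: [-3.01, 3.01], [-1.01, 2.22], [0.06, 2.58], [-1.02, 4.17], [0.09, 2.62], [-3.14, 3.14]. Speed limits (rad/s): [2.57, 2.57, 3.14, 3.14, 3.14, 3.14].

### API

Orientations are given as a unit quaternion [w, x, y, z].
In Python, from plant import manip gives the robot as it stands. The module is installed in compiled form; this text tells all that it offers.
- The arm moves only by the tool move_arm, never from a script. Its argument "rows" is a list of rows, each an object of numbers: "tx", "ty", "tz": the shift along the tool's x, y, z in m; "ax", "ay", "az": the turn, a rotation vector about the tool's x, y, z in degrees; "jaw": the closure in counts, from 0 (fully open) to 255 (shut). In form: [{"tx": .., "ty": .., "tz": .., "ax": .., "ay": .., "az": .., "jaw": ..}, ...]. A call has 1 to 12 rows; each row shifts and turns the pose as measured when the row begins, along the tool's axes as they then stand; what a row does not reach is not made up. A row lasts 1/10 s, in which the tool goes at most 50 mm and 8.59 degrees, less where a joint would pass 70% of its speed; a pose out of reach is approached as far as the arm can. A call with a gripper value outside its range is refused whole. The fingers move at their own pace and stop on an object; the grip force is fixed at half the most. Time passes only in rows, so rows that do not move let the fingers close. It gives the time, the measured TCP pose, the force and the opening at its end, in the units of the state.
- manip.state(): the state, without advancing time (a new reading comes with each control period).
- manip.grab_frame(name): name is "side" or "top" or "wrist"; returns a dict with "color" (420x560x3 uint8, red, green, blue), "intrinsics" (3x3 intrinsics, pixels), "R" (3x3) and "t" (3): a world point X has camera coordinates R X + t. Camera axes: x right, y down, z forward; pixel columns grow to the right and rows downward; lengths in m; the calibration is good to about 2 mm. A picture is of the moment at which its call begins. There is no depth.
- manip.job_done(): hands the job in, once; it reports no verdict.
The state is a dict: "time": time; "joint_pos": joint angles; "joint_vel": joint speeds; "joint_efforts": joint torques, N m; "tool_pos": TCP position; "tool_rot": TCP orientation; "contact_force": force on the tool from outside, world axes, zero at the start; "ft_torque": the same for the moment, N m; "gripper_width": opening from 0.0 (shut) to 1.0 (fully open).
Only numpy, scipy, OpenCV 4.12 (cv2) and the standard library are available. Lean on these libraries where they do the work, as an engineer would, in place of code of your own. Each camera call takes 0.05 s, during which the arm holds its last target.

## Working session

There is one attempt and no reset: what is moved stays moved. The work goes in short steps, Python scripts to look and compute and a tool call to move; the robot and the scene stay as the last step left them, time stands still between calls to the robot, and variables do not carry over. Pictures are saved under pics/ and viewed, and the job is handed in when it is done.

Besides the shell and the picture viewer there is one more tool, called after "Call:" by a JSON object that holds its "name" and its "arguments", one argument or row to a line. move_arm: Moves the arm, as the interface text tells. Its arguments: {"type":"object","properties":{"rows":{"type":"array"}},"required":["rows"]}

```bash
mkdir -p pics
cat > h.py <<'E'
import numpy as np, cv2, json
from plant import manip
def grab(n,fn):
    f=manip.grab_frame(n); cv2.imwrite('pics/'+fn+'.png',f['color'][:,:,::-1]); 
    np.savez('pics/'+fn+'.npz',**{k:np.array(f[k]) for k in('color','intrinsics','R','t')}); return f
def load(fn): return dict(np.load('pics/'+fn+'.npz'))
def ray(f,u,v):
    K=np.array(f['intrinsics']);R=np.array(f['R']);t=np.array(f['t'])
    d=R.T@np.linalg.solve(K,[u,v,1.]); return -R.T@t,d
def onz(f,u,v,z):
    c,d=ray(f,u,v); return c+d*(z-c[2])/d[2]
def proj(f,X):
    p=np.array(f['R'])@np.array(X)+np.array(f['t']); p=np.array(f['intrinsics'])@p; return p[:2]/p[2]
E
python3 - <<'E'
from h import *
for n in('side','top','wrist'):
    f=grab(n,n+'0'); print(n,-f['R'].T@f['t'],f['R'][2],f['intrinsics'][0,0])
s=manip.state();print(s)
E
```

```text
side [0.50976602 0.58296592 0.43729645] [-0.00796286 -0.9175588  -0.39752036] 388.02798940978533
top [ 0.27793681 -0.19161441  1.26833704] [ 0.19028121 -0.00295644 -0.98172518] 528.7931734157914
wrist [ 0.29661927 -0.55464194  0.3723074 ] [-0.24430597 -0.09644577 -0.96489005] 325.5121585056128
{'time': 0.15, 'joint_pos': array([-1.30400807e+00,  5.32026826e-02,  1.61396176e+00, -6.80970193e-06,
        1.47598129e+00, -1.19006773e-01]), 'joint_vel': array([ 0.00050225, -0.00020114, -0.00400934, -0.00041161, -0.00042194,
       -0.00075184]), 'joint_efforts': array([ 6.65845291e-04, -3.94243670e+01, -3.70722234e+01, -5.27850079e-05,
        4.70267463e-03, -7.05252305e-06]), 'tool_pos': array([ 0.23505379, -0.57860403,  0.23035706]), 'tool_rot': array([-7.74169705e-04,  9.81452534e-01,  1.91703732e-01, -6.07068911e-05]), 'contact_force': array([ 0.28253494, -0.68429911, -0.15992082]), 'ft_torque': array([0.00835986, 0.00324306, 0.03530939]), 'gripper_width': 1.0061109872840321}
```

View pics/top0.png

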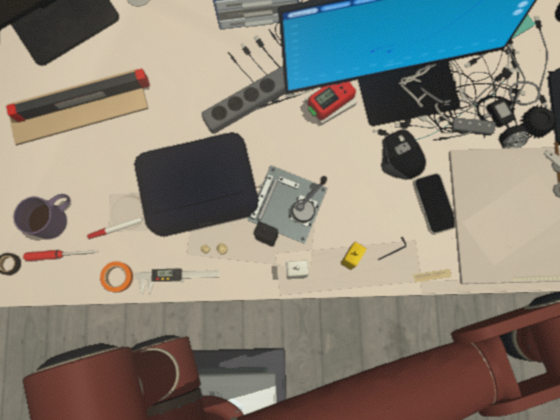

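View pics/side0.png

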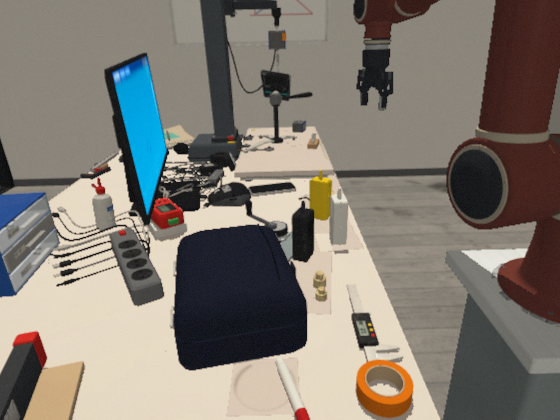

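Run:
```python
from h import *
f=load('top0');c=f['color'][150:265,230:345,::-1];cv2.imwrite('pics/topz.png',cv2.resize(c,None,fx=5,fy=5,interpolation=cv2.INTER_CUBIC)) if 0 else cv2.imwrite('pics/topz.png',cv2.resize(c,(575,575),interpolation=cv2.INTER_CUBIC))
f=load('side0');c=f['color'][165:285,200:360,::-1];cv2.imwrite('pics/sidez.png',cv2.resize(c,(800,600),interpolation=cv2.INTER_CUBIC))
f=load('top0')
for p in[(288,203),(266,233),(304,210),(322,181)]: print(p,onz(f,*p,0))
```

```text
(288, 203) [ 0.55190062 -0.20112675  0.        ]
(266, 233) [ 0.47890785 -0.14572047  0.        ]
(304, 210) [ 0.53332672 -0.23978307  0.        ]
(322, 181) [ 0.60525163 -0.28670073  0.        ]
```

View pics/topz.png

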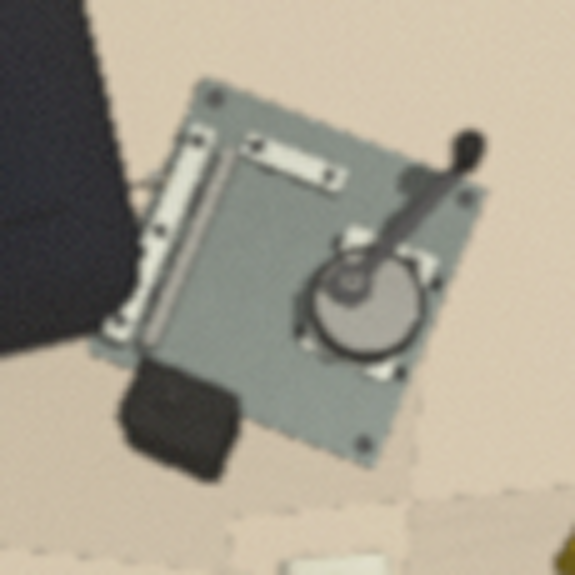

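View pics/sidez.png

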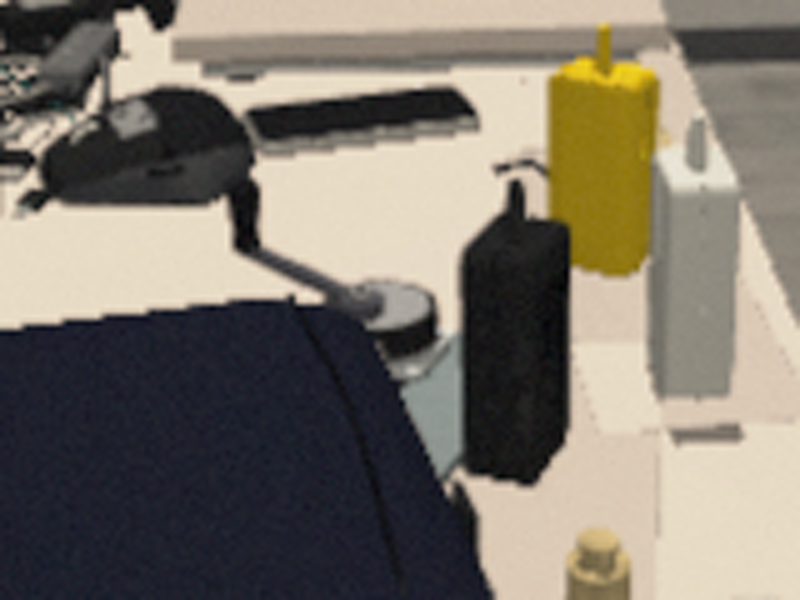

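View pics/wrist0.png

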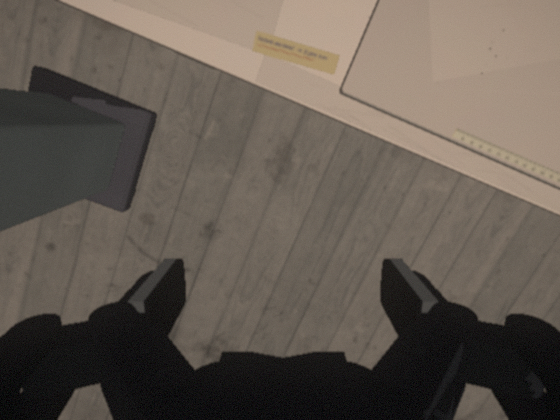

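```bash
cat >> h.py <<'E'
def z2p(x,y,ox=230,oy=150,s=5): return ((x+.5)/s-.5+ox,(y+.5)/s-.5+oy)
E
python3 - <<'E'
from h import *
f=load('top0')
C=[onz(f,*z2p(*p),.008) for p in[(203,77),(487,187),(372,468)]]
for c in C: print(c)
bl,br,fr=C
print(np.linalg.norm(bl-br),np.linalg.norm(br-fr))
ey=(bl-br)[:2];ex=(br-fr)[:2]
a1=np.arctan2(ey[1],ey[0])-np.pi/2;a2=np.arctan2(ex[1],ex[0]);print(np.degrees([a1,a2]))
a=(a1+a2)/2;cen=(bl+fr)[:2]/2;print(cen)
Rz=np.array([[np.cos(a),-np.sin(a)],[np.sin(a),np.cos(a)]])
def pl(P): return (Rz.T@(P[:2]-cen))*1000
print('pivot',pl(onz(f,*z2p(350,283),.044)),'knob',pl(onz(f,*z2p(468,147),.079)))
print('bar ends',[pl(onz(f,*z2p(*p),.025)) for p in[(228,148),(150,345)]])
print('endbar',[pl(onz(f,*z2p(*p),.017)) for p in[(252,132),(345,165),(338,190),(243,152)]])
print('brick top108',[pl(onz(f,*z2p(*p),.108)) for p in[(147,362),(240,395),(215,480),(120,430),(125,405)]])
print('brick bottom0',[pl(onz(f,*z2p(*p),.0)) for p in[(147,362),(240,395),(215,480),(120,430)]])
print('stubtop',pl(onz(f,*z2p(178,395),.132)))
# bag corner
print('bag', [onz(f,*p,z) for p in[(256,210)] for z in(0,.08)])
E
```

```text
[ 0.64743724 -0.15969912  0.008     ]
[ 0.58769394 -0.29775372  0.008     ]
[ 0.45039373 -0.23678519  0.008     ]
0.15042716997720512 0.15022818432233956
[-23.40061156 -23.94374128]
[ 0.54891549 -0.19824216]
pivot [ -1.78636174 -33.28879415] knob [ 71.56725347 -61.99040873]
bar ends [array([41.90288231, 47.5590357 ]), array([-62.0591387 ,  45.12102448])]
endbar [array([55.67003334, 40.72582813]), array([57.35710818, -7.59982319]), array([44.4349733 , -9.11852149]), array([44.67992058, 40.97378796])]
brick top108 [array([-82.27681418,  33.51684214]), array([-80.45130508, -10.55465852]), array([-119.83026486,  -14.77555589]), array([-115.05771626,   32.78735392]), array([-103.86829243,   35.08323057])]
brick bottom0 [array([-66.58765563,  46.19808755]), array([-64.59223471,  -1.97542997]), array([-107.6364465 ,   -6.58919329]), array([-102.41968623,   45.40070119])]
stubtop [-94.14656084  12.55483688]
bag [array([ 0.53650603, -0.12236066,  0.        ]), array([ 0.52019685, -0.12672882,  0.08      ])]
```

```bash
cat >> h.py <<'E'
from scipy.spatial.transform import Rotation as Ro
A=np.radians(-23.67);CEN=np.array([0.5489,-0.1982])
RZ=np.array([[np.cos(A),-np.sin(A)],[np.sin(A),np.cos(A)]])
def pl(P): return (RZ.T@(np.array(P)[:2]-CEN))*1000
def wl(x,y,z): return np.r_[RZ@(np.array([x,y])/1000)+CEN,z/1000]
def st():
    s=manip.state(); q=s['tool_rot'];R=Ro.from_quat([q[1],q[2],q[3],q[0]]).as_matrix()
    print('t',round(s['time'],2),'pos',s['tool_pos'].round(4),'pl',pl(s['tool_pos']).round(1),'F',s['contact_force'].round(1),'w',round(float(s['gripper_width']),2),'yaw',np.degrees(np.arctan2(R[1,0],R[0,0])).round(1),'zax',R[:,2].round(3))
    return s,R
def delta(x,y,z):
    s,R=st(); d=R.T@(wl(x,y,z)-s['tool_pos']); print('tool delta mm',(d*1000).round(1))
E
python3 - <<'E'
from h import *
f=load('top0')
print('cam',[pl(onz(f,*z2p(*p),.035)) for p in[(368,303),(425,310),(368,250),(312,303),(365,358)]])
print('white',pl(onz(f,297,269,.108)), onz(f,297,269,.108),'yel',onz(f,355,254,.108))
print('bricks world',wl(-97,11.5,0), wl(-160,11.5,0))
print('weights',[onz(f,*p,.025) for p in[(206,248),(222,248)]])
delta(-170,12,250)
E
```

```text
cam [array([ -5.72460948, -44.36586879]), array([  1.32809195, -70.7373517 ]), array([ 18.25872277, -34.7785213 ]), array([-15.75786289, -19.68055304]), array([-30.95179663, -52.91940597])]
white [-147.39283216  -84.02559965] [ 0.38017328 -0.21598322  0.108     ] yel [ 0.40972285 -0.34468549  0.108     ]
bricks world [ 0.46467721 -0.14872504  0.        ] [ 0.40697722 -0.12343254  0.        ]
weights [array([ 0.44286838, -0.00397031,  0.025     ]), array([ 0.44184925, -0.04183226,  0.025     ])]
t 0.15 pos [ 0.2351 -0.5786  0.2304] pl [-134.7 -474.4] F [ 0.3 -0.7 -0.2] w 1.01 yaw 22.1 zax [-0.     0.001 -1.   ]
tool delta mm [ 324.  -364.6  -19. ]
```

Call:
{"name": "move_arm", "arguments": {
  "rows": [
    {"az": 8},
    {"az": 8},
    {"az": 8},
    {"az": 8},
    {"az": 8},
    {"az": 6}
  ]
}}

```text
schema error: expected keys tx, ty, tz, ax, ay, az, jaw
```

Run:
```python
from h import *
delta(-170,12,250)
```

```text
t 0.15 pos [ 0.2351 -0.5786  0.2304] pl [-134.7 -474.4] F [ 0.3 -0.7 -0.2] w 1.01 yaw 22.1 zax [-0.     0.001 -1.   ]
tool delta mm [ 324.  -364.6  -19. ]
```

Call:
{"name": "move_arm", "arguments": {
  "rows": [
    {"tx": 0,"ty": 0,"tz": -0.01,"ax": 0,"ay": 0,"az": 8,"jaw": 255},
    {"tx": 0,"ty": 0,"tz": -0.01,"ax": 0,"ay": 0,"az": 8,"jaw": 255},
    {"tx": 0,"ty": 0,"tz": 0,"ax": 0,"ay": 0,"az": 8,"jaw": 255},
    {"tx": 0,"ty": 0,"tz": 0,"ax": 0,"ay": 0,"az": 8,"jaw": 255},
    {"tx": 0,"ty": 0,"tz": 0,"ax": 0,"ay": 0,"az": 8,"jaw": 255},
    {"tx": 0,"ty": 0,"tz": 0,"ax": 0,"ay": 0,"az": 6,"jaw": 255}
  ]
}}

```text
time: 0.75
tool_pos: [0.2346, -0.577, 0.2476]
tool_rot: [-0.003, 0.975, -0.223, -0.002]
contact_force: [-1.0, -0.5, -0.0]
gripper_width: -0.0
```

Run:
```python
from h import *
delta(-170,12,250)
```

```text
t 0.75 pos [ 0.2346 -0.577   0.2476] pl [-135.7 -473.1] F [-1.  -0.5 -0. ] w -0.0 yaw -25.8 zax [-0.002  0.007 -1.   ]
tool delta mm [ -51.9 -483.6    0.6]
```

Call:
{"name": "move_arm", "arguments": {
  "rows": [
    {"tx": -0.005,"ty": -0.045,"tz": 0,"ax": 0,"ay": 0,"az": -2,"jaw": 255},
    {"tx": -0.005,"ty": -0.045,"tz": 0,"ax": 0,"ay": 0,"az": 0,"jaw": 255},
    {"tx": -0.005,"ty": -0.045,"tz": 0,"ax": 0,"ay": 0,"az": 0,"jaw": 255},
    {"tx": -0.005,"ty": -0.045,"tz": 0,"ax": 0,"ay": 0,"az": 0,"jaw": 255},
    {"tx": -0.005,"ty": -0.045,"tz": 0,"ax": 0,"ay": 0,"az": 0,"jaw": 255},
    {"tx": -0.005,"ty": -0.045,"tz": 0,"ax": 0,"ay": 0,"az": 0,"jaw": 255},
    {"tx": -0.005,"ty": -0.045,"tz": 0,"ax": 0,"ay": 0,"az": 0,"jaw": 255},
    {"tx": -0.005,"ty": -0.045,"tz": 0,"ax": 0,"ay": 0,"az": 0,"jaw": 255},
    {"tx": -0.005,"ty": -0.045,"tz": 0,"ax": 0,"ay": 0,"az": 0,"jaw": 255},
    {"tx": -0.005,"ty": -0.04,"tz": 0,"ax": 0,"ay": 0,"az": 0,"jaw": 255}
  ]
}}

```text
time: 1.75
tool_pos: [0.3718, -0.1378, 0.2461]
tool_rot: [-0.006, 0.977, -0.212, -0.003]
contact_force: [0.5, 0.1, -0.6]
gripper_width: -0.001
```

Run:
```python
from h import *
delta(-170,12,250)
grab('wrist','wrist1')
```

```text
t 1.75 pos [ 0.3718 -0.1378  0.2461] pl [-186.5  -15.8] F [ 0.5  0.1 -0.6] w -0.0 yaw -24.4 zax [-0.003  0.013 -1.   ]
tool delta mm [ 16.1 -28.   -3.7]
```

View pics/wrist1.png

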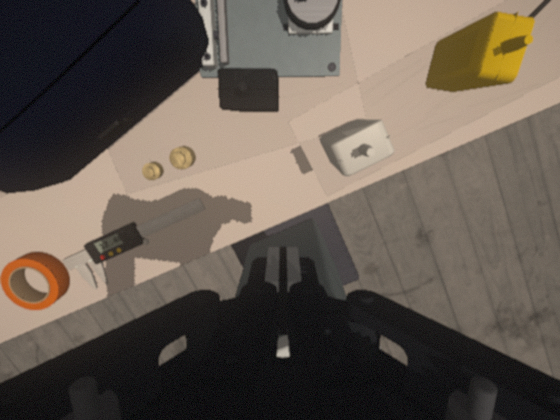

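Run:
```python
from h import *
f=load('wrist1'); c=-f['R'].T@f['t'];print('cam',pl(c),c[2])
c=f['color'][50:130,200:300,::-1];cv2.imwrite('pics/w1z.png',cv2.resize(c,(800,640)[:2],interpolation=cv2.INTER_CUBIC)[:600])
for p in[(219,68),(278,69),(278,112),(222,109)]: print(p,pl(onz(f,*p,.108)),pl(onz(f,*p,0)))
for p in[(339,76),(204,76)]: print('platefront',pl(onz(f,*p,.008)))
```

```text
cam [-118.66872985  -18.87627212] 0.3876992144896426
(219, 68) [-80.08326853  34.34583731] [-65.1842999  54.8964414]
(278, 69) [-81.52900626 -12.68579663] [-67.18827901 -10.29547403]
(278, 112) [-114.35213122  -12.11266398] [-112.68536698   -9.5010382 ]
(222, 109) [-111.35030345   33.95474713] [-108.52444621   54.35433992]
platefront [-76.28326769 -76.54436098]
platefront [-74.10606115  70.28684507]
```

View pics/w1z.png

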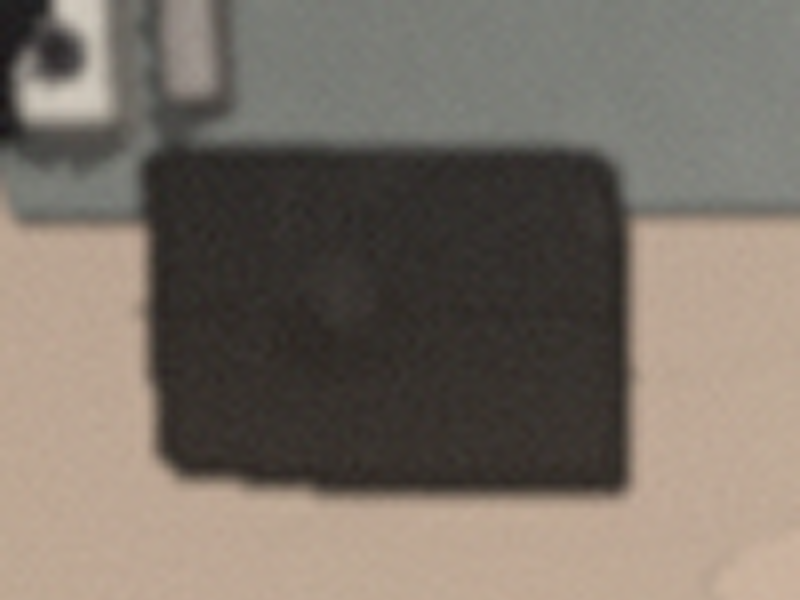

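Run:
```python
from h import *
f=load('wrist1');g=load('top0');s=load('side0')
for z in(0,.05,.08,.1,.12):
  print(z,'wrist',pl(onz(f,207,50,z)).round(),pl(onz(f,190,80,z)).round(),'top',pl(onz(g,257,207,z)).round(),pl(onz(g,245,220,z)).round(),'side',pl(onz(s,300,285,z)).round(),pl(onz(s,262,228,z)).round())
delta(-160,11,88)
```

```text
0 wrist [-47.  67.] [-77.  88.] top [-34.  65.] [-75.  80.] side [-127.  115.] [ 48. -81.]
0.05 wrist [-56.  56.] [-82.  74.] top [-43.  58.] [-82.  73.] side [-152.  182.] [3. 8.]
0.08 wrist [-62.  49.] [-86.  66.] top [-48.  55.] [-86.  68.] side [-168.  222.] [-24.  62.]
0.1 wrist [-65.  45.] [-88.  61.] top [-51.  52.] [-89.  65.] side [-178.  249.] [-43.  98.]
0.12 wrist [-69.  40.] [-90.  55.] top [-54.  49.] [-91.  62.] side [-188.  275.] [-61. 133.]
t 1.8 pos [ 0.373  -0.133   0.2462] pl [-187.3  -10.9] F [ 1.4  3.3 -0. ] w -0.0 yaw -24.1 zax [-0.002  0.017 -1.   ]
tool delta mm [ 28.4 -19.7 158.3]
```

Call:
{"name": "move_arm", "arguments": {
  "rows": [
    {"tx": 0.007,"ty": -0.005,"tz": 0.04,"ax": -0.8,"ay": 0.5,"az": 0,"jaw": 255},
    {"tx": 0.007,"ty": -0.005,"tz": 0.04,"ax": 0,"ay": 0,"az": 0,"jaw": 255},
    {"tx": 0.007,"ty": -0.005,"tz": 0.04,"ax": 0,"ay": 0,"az": 0,"jaw": 255},
    {"tx": 0.007,"ty": -0.004,"tz": 0.03,"ax": 0,"ay": 0,"az": 0,"jaw": 255},
    {"tx": 0,"ty": 0,"tz": 0,"ax": 0,"ay": 0,"az": 0,"jaw": 255}
  ]
}}

```text
time: 2.3
tool_pos: [0.4093, -0.1236, 0.0941]
tool_rot: [0.001, 0.979, -0.204, 0.004]
contact_force: [0.3, 0.0, -0.4]
gripper_width: 0.003
```

Run:
```python
from h import *
delta(-140,11,88)
grab('side','side1')
```

```text
t 2.3 pos [ 0.4093 -0.1236  0.0941] pl [-157.8   12.3] F [ 0.3  0.  -0.4] w 0.0 yaw -23.5 zax [ 0.007 -0.004 -1.   ]
tool delta mm [17.7  1.4  6.3]
```

View pics/side1.png

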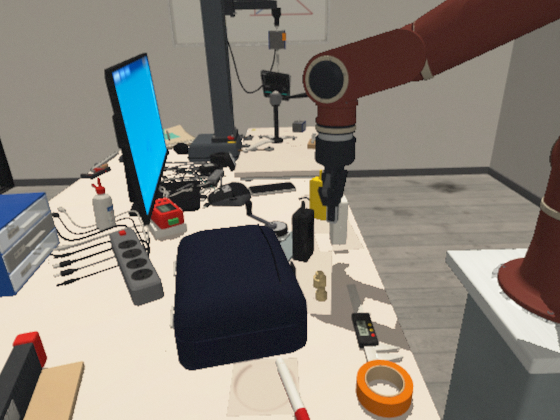

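Call:
{"name": "move_arm", "arguments": {
  "rows": [
    {"tx": 0.01,"ty": 0.001,"tz": 0.006,"ax": 0,"ay": 0,"az": 0,"jaw": 255},
    {"tx": 0.01,"ty": 0,"tz": 0,"ax": 0,"ay": 0,"az": 0,"jaw": 255},
    {"tx": 0.01,"ty": 0,"tz": 0,"ax": 0,"ay": 0,"az": 0,"jaw": 255},
    {"tx": 0.008,"ty": 0,"tz": 0,"ax": 0,"ay": 0,"az": 0,"jaw": 255},
    {"tx": 0.008,"ty": 0,"tz": 0,"ax": 0,"ay": 0,"az": 0,"jaw": 255},
    {"tx": 0.008,"ty": 0,"tz": 0,"ax": 0,"ay": 0,"az": 0,"jaw": 255}
  ]
}}

```text
time: 2.95
tool_pos: [0.4658, -0.1513, 0.1004]
tool_rot: [0.003, 0.979, -0.205, 0.011]
contact_force: [-0.1, 0.2, 0.3]
gripper_width: 0.001
```

Run:
```python
from h import *
delta(-80,11,88)
grab('wrist','wrist2')
```

```text
t 2.95 pos [ 0.4658 -0.1513  0.1004] pl [-94.9   9.6] F [-0.1  0.2  0.3] w 0.0 yaw -23.6 zax [ 0.021 -0.011 -1.   ]
tool delta mm [14.6 -1.4 12.8]
```

View pics/wrist2.png

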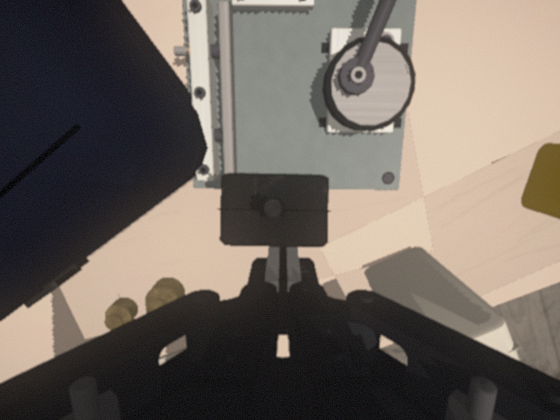

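Call:
{"name": "move_arm", "arguments": {
  "rows": [
    {"tx": 0.008,"ty": -0.001,"tz": 0.004,"ax": 0,"ay": -1,"az": 0,"jaw": 255},
    {"tx": 0.008,"ty": 0,"tz": 0.004,"ax": 0,"ay": 0,"az": 0,"jaw": 255},
    {"tx": 0,"ty": 0,"tz": 0,"ax": 0,"ay": 0,"az": 0,"jaw": 255},
    {"tx": 0,"ty": 0,"tz": 0,"ax": 0,"ay": 0,"az": 0,"jaw": 255},
    {"tx": 0,"ty": 0,"tz": 0,"ax": 0,"ay": 0,"az": 0,"jaw": 255}
  ]
}}

```text
time: 3.5
tool_pos: [0.4831, -0.1579, 0.0928]
tool_rot: [0.002, 0.979, -0.205, 0.003]
contact_force: [-0.9, -0.0, -0.6]
gripper_width: -0.002
```

Run:
```python
from h import *
delta(-80,11,88)
grab('wrist','wrist3');grab('side','side3')
```

```text
t 3.5 pos [ 0.4831 -0.1579  0.0928] pl [-76.4  10.5] F [-0.9 -0.  -0.6] w -0.0 yaw -23.6 zax [ 0.005 -0.005 -1.   ]
tool delta mm [-3.6 -0.5  4.8]
```

View pics/wrist3.png

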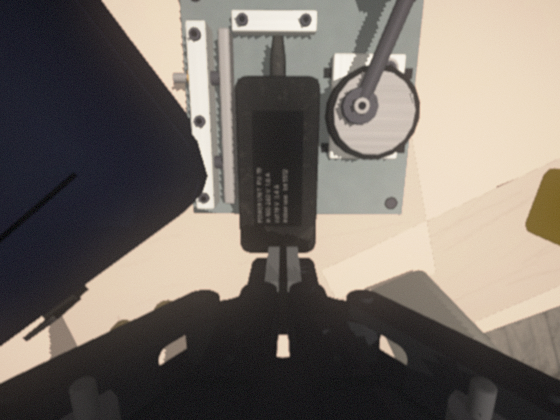

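View pics/side3.png

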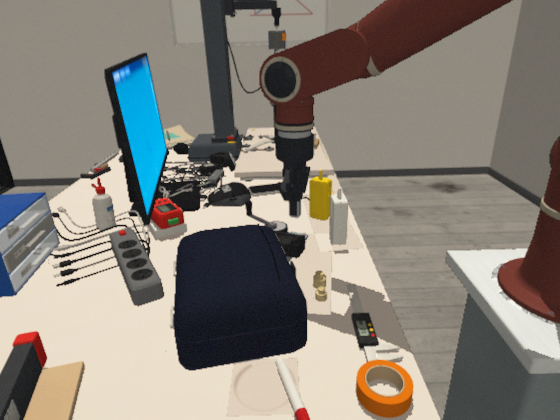

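Run:
```python
from h import *
f=load('wrist3');g=load('top0');s=load('side0')
for p in[(238,77),(319,77),(315,250),(241,250)]: print(pl(onz(f,*p,.04)).round(1))
def tri(a,b):
    (c1,d1),(c2,d2)=a,b; M=np.c_[d1,-d2]; x=np.linalg.lstsq(M,c2-c1,rcond=None)[0]; P,Q=c1+d1*x[0],c2+d2*x[1]; return (P+Q)/2,np.linalg.norm(P-Q)
print(tri(ray(g,257,207),ray(f,206,150)), tri(ray(g,257,207),ray(load('wrist1'),206,50)),tri(ray(g,243,136),ray(s,262,228)))
print('camL',pl(onz(f,329,112,.035)),'barface',pl(onz(f,234,112,.025)))
delta(-130,12,93)
```

```text
[13.9 34.9]
[ 14.  -10.6]
[-89.9 -11.1]
[-89.9  36.5]
(array([ 0.54753578, -0.12380484, -0.0156689 ]), np.float64(0.0008507268588852571)) (array([ 0.53576519, -0.12216202,  0.01222443]), np.float64(0.012982813115488306)) (array([ 0.61249638, -0.09672579,  0.12303155]), np.float64(0.1350698189185118))
camL [ -4.67133312 -17.57236043] barface [-4.43073849 39.91444107]
t 3.6 pos [ 0.4832 -0.1579  0.0929] pl [-76.4  10.6] F [-0.8  0.8 -0.4] w 0.0 yaw -23.6 zax [ 0.006 -0.005 -1.   ]
tool delta mm [-53.6  -1.5  -0.4]
```

Run:
```python
from h import *
s=load('side0')
for b,t in[((183,357),(178,300)),((300,338),(292,285))]:
    B=onz(s,*b,0)
    print(B,[ (z,proj(s,B+[0,0,z]).round()) for z in(.04,.06,.08,.1)])
```

```text
[0.66446424 0.1344504  0.        ] [(0.04, array([180., 336.])), (0.06, array([178., 325.])), (0.08, array([176., 314.])), (0.1, array([174., 303.]))]
[0.48643113 0.10158106 0.        ] [(0.04, array([300., 318.])), (0.06, array([300., 307.])), (0.08, array([300., 296.])), (0.1, array([300., 285.]))]
```

Call:
{"name": "move_arm", "arguments": {
  "rows": [
    {"tx": -0.02,"ty": 0,"tz": 0,"ax": 0,"ay": 0,"az": 0,"jaw": 255},
    {"tx": -0.03,"ty": 0,"tz": 0,"ax": 0,"ay": 0,"az": 0,"jaw": 255},
    {"tx": 0,"ty": 0,"tz": 0,"ax": 0,"ay": 0,"az": 0,"jaw": 255}
  ]
}}

```text
time: 3.9
tool_pos: [0.4356, -0.1371, 0.0924]
tool_rot: [0.002, 0.979, -0.205, 0.003]
contact_force: [0.9, 0.2, -1.0]
gripper_width: -0.003
```

Run:
```python
from h import *
delta(-130,12,28)
```

```text
t 3.9 pos [ 0.4356 -0.1371  0.0924] pl [-128.2   10.5] F [ 0.9  0.2 -1. ] w -0.0 yaw -23.6 zax [ 0.006 -0.005 -1.   ]
tool delta mm [-2.2 -1.7 64.4]
```

Call:
{"name": "move_arm", "arguments": {
  "rows": [
    {"tx": -0.002,"ty": -0.002,"tz": 0.03,"ax": 0,"ay": 0,"az": 0,"jaw": 255},
    {"tx": 0,"ty": 0,"tz": 0.025,"ax": 0,"ay": 0,"az": 0,"jaw": 255},
    {"tx": 0,"ty": 0,"tz": 0,"ax": 0,"ay": 6,"az": 0,"jaw": 255},
    {"tx": 0,"ty": 0,"tz": 0,"ax": 0,"ay": 6,"az": 0,"jaw": 255},
    {"tx": 0,"ty": 0,"tz": 0,"ax": 0,"ay": 6,"az": 0,"jaw": 255},
    {"tx": 0,"ty": 0,"tz": 0,"ax": 0,"ay": 0,"az": 0,"jaw": 255}
  ]
}}

```text
time: 4.5
tool_pos: [0.4378, -0.1362, 0.0354]
tool_rot: [0.035, 0.965, -0.202, 0.163]
contact_force: [-0.9, -0.1, 0.2]
gripper_width: 0.001
```

Run:
```python
from h import *
delta(-110,12,24);delta(-76,12,24)
```

```text
t 4.5 pos [ 0.4378 -0.1362  0.0354] pl [-126.7   12.2] F [-0.9 -0.1  0.2] w 0.0 yaw -23.6 zax [ 0.3   -0.134 -0.944]
tool delta mm [12.   0.2 16.3]
t 4.5 pos [ 0.4378 -0.1362  0.0354] pl [-126.7   12.2] F [-0.9 -0.1  0.2] w 0.0 yaw -23.6 zax [ 0.3   -0.134 -0.944]
tool delta mm [44.1  0.2 27.4]
```

Call:
{"name": "move_arm", "arguments": {
  "rows": [
    {"tx": 0.006,"ty": 0,"tz": 0.008,"ax": 0,"ay": 0,"az": 0,"jaw": 255},
    {"tx": 0.006,"ty": 0,"tz": 0.008,"ax": 0,"ay": 0,"az": 0,"jaw": 255},
    {"tx": 0.005,"ty": 0,"tz": 0.002,"ax": 0,"ay": 0,"az": 0,"jaw": 255},
    {"tx": 0.005,"ty": 0,"tz": 0.002,"ax": 0,"ay": 0,"az": 0,"jaw": 255},
    {"tx": 0.005,"ty": 0,"tz": 0.002,"ax": 0,"ay": 0,"az": 0,"jaw": 255}
  ]
}}

```text
time: 5.0
tool_pos: [0.472, -0.1516, 0.0266]
tool_rot: [0.035, 0.965, -0.202, 0.162]
contact_force: [-1.1, 0.1, -0.7]
gripper_width: 0.001
```

Run:
```python
from h import *
delta(-76,12,24)
grab('wrist','wrist4')
```

```text
t 5.0 pos [ 0.472  -0.1516  0.0266] pl [-89.1  11.8] F [-1.1  0.1 -0.7] w 0.0 yaw -23.6 zax [ 0.299 -0.133 -0.945]
tool delta mm [11.5 -0.2  6.8]
```

View pics/wrist4.png

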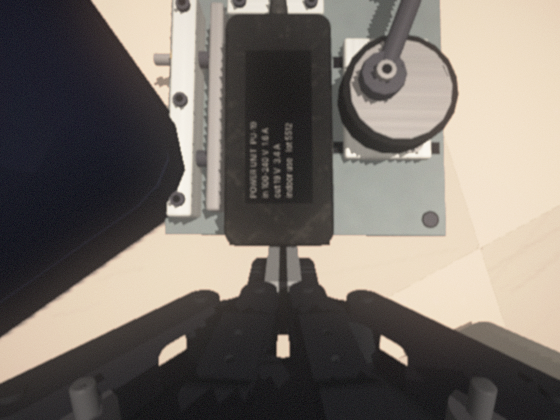

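Call:
{"name": "move_arm", "arguments": {
  "rows": [
    {"tx": 0.003,"ty": 0,"tz": 0.002,"ax": 0,"ay": 0,"az": 0,"jaw": 255},
    {"tx": 0.003,"ty": 0,"tz": 0.001,"ax": 0,"ay": 0,"az": 0,"jaw": 255},
    {"tx": 0.002,"ty": 0,"tz": 0.001,"ax": 0,"ay": 0,"az": 0,"jaw": 255}
  ]
}}

```text
time: 5.35
tool_pos: [0.4818, -0.156, 0.0263]
tool_rot: [0.035, 0.965, -0.202, 0.162]
contact_force: [-2.2, 0.6, 2.0]
gripper_width: -0.002
```

Run:
```python
from h import *
delta(-76,12,24)
```

```text
t 5.35 pos [ 0.4818 -0.156   0.0263] pl [-78.4  11.7] F [-2.2  0.6  2. ] w -0.0 yaw -23.6 zax [ 0.299 -0.134 -0.945]
tool delta mm [ 1.5 -0.3  3. ]
```

Call:
{"name": "move_arm", "arguments": {
  "rows": [
    {"tx": 0.002,"ty": 0,"tz": 0.001,"ax": 0,"ay": 0,"az": 0,"jaw": 255}
  ]
}}

```text
time: 5.45
tool_pos: [0.484, -0.1569, 0.0262]
tool_rot: [0.035, 0.965, -0.202, 0.162]
contact_force: [-2.1, 0.7, 1.5]
gripper_width: -0.003
```

Run:
```python
from h import *
delta(-76,12,24)
```

```text
t 5.45 pos [ 0.484  -0.1569  0.0262] pl [-76.   11.7] F [-2.1  0.7  1.5] w -0.0 yaw -23.6 zax [ 0.299 -0.134 -0.945]
tool delta mm [-0.7 -0.3  2. ]
```

Call:
{"name": "move_arm", "arguments": {
  "rows": [
    {"tx": 0.002,"ty": 0,"tz": 0.001,"ax": 0,"ay": 0,"az": 0,"jaw": 255}
  ]
}}

```text
time: 5.55
tool_pos: [0.4855, -0.1575, 0.0257]
tool_rot: [0.035, 0.965, -0.202, 0.161]
contact_force: [-11.6, 5.7, 9.3]
gripper_width: 0.001
```

Run:
```python
from h import *
delta(-76,12,24)
grab('wrist','wrist5')
```

```text
t 5.55 pos [ 0.4855 -0.1575  0.0257] pl [-74.4  11.9] F [-11.6   5.7   9.3] w 0.0 yaw -23.6 zax [ 0.297 -0.133 -0.946]
tool delta mm [-2.1 -0.1  1.1]
```

View pics/wrist5.png

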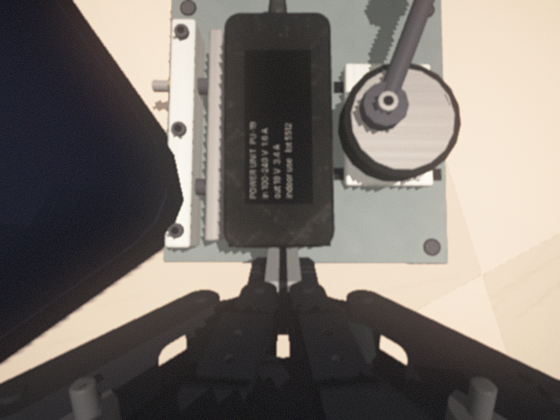

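Call:
{"name": "move_arm", "arguments": {
  "rows": [
    {"tx": -0.004,"ty": 0,"tz": -0.002,"ax": 0,"ay": 0,"az": 0,"jaw": 255},
    {"tx": -0.014,"ty": 0,"tz": -0.005,"ax": 0,"ay": 0,"az": 0,"jaw": 255},
    {"tx": -0.014,"ty": 0,"tz": -0.01,"ax": 0,"ay": 0,"az": 0,"jaw": 255},
    {"tx": 0,"ty": 0,"tz": -0.04,"ax": 0,"ay": -6,"az": 0,"jaw": 255},
    {"tx": 0,"ty": 0,"tz": -0.04,"ax": 0,"ay": -6,"az": 0,"jaw": 255},
    {"tx": 0.03,"ty": 0.01,"tz": -0.04,"ax": 0,"ay": -6,"az": 0,"jaw": 255},
    {"tx": 0.04,"ty": 0.01,"tz": 0,"ax": 0,"ay": 0,"az": 0,"jaw": 255},
    {"tx": 0.01,"ty": 0,"tz": 0,"ax": 0,"ay": 0,"az": 0,"jaw": 255},
    {"tx": 0,"ty": 0,"tz": 0,"ax": 0,"ay": 0,"az": 0,"jaw": 255}
  ]
}}

```text
time: 6.5
tool_pos: [0.4888, -0.1808, 0.1498]
tool_rot: [0.002, 0.979, -0.205, 0.001]
contact_force: [0.2, 0.8, -0.6]
gripper_width: -0.004
```

Run:
```python
from h import *
delta(80,-38,150)
f=grab('wrist','wrist6')
c=f['color'][:,:,::-1][0:260,100:460];cv2.imwrite('pics/w6z.png',cv2.resize(c,(800,578),interpolation=cv2.INTER_CUBIC))
```

```text
t 6.5 pos [ 0.4888 -0.1808  0.1498] pl [-62.   -8.2] F [ 0.2  0.8 -0.6] w -0.0 yaw -23.6 zax [ 0.002 -0.004 -1.   ]
tool delta mm [142.   29.9   0.3]
```

View pics/wrist6.png

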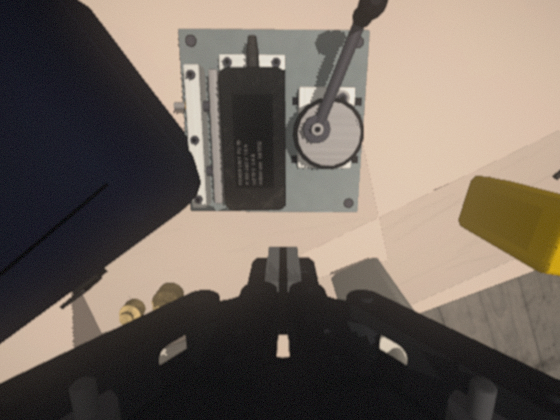

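View pics/w6z.png

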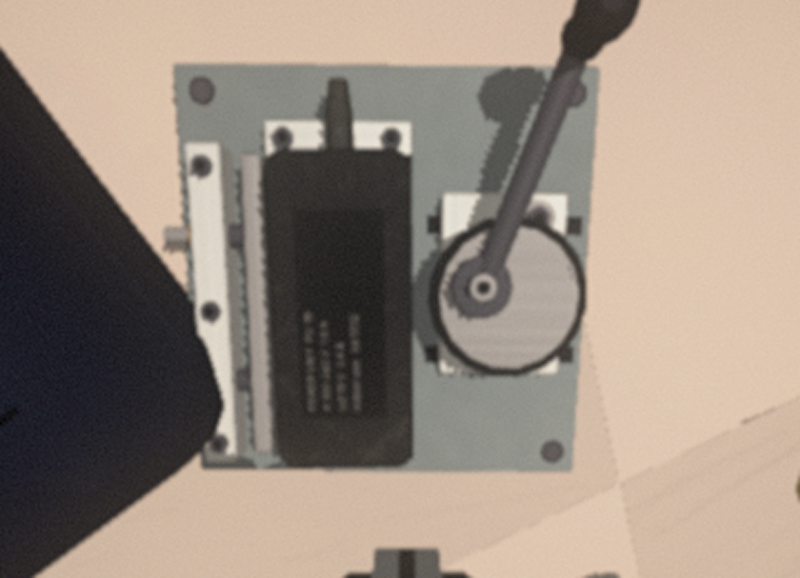

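Run:
```python
from h import *
f=load('wrist6'); s=800/360
q=lambda x,y,z: pl(onz(f,(x+.5)/s-.5+100,(y+.5)/s-.5,z)).round(1)
print('corners',[q(*p,.008) for p in[(175,65),(203,468),(572,470),(600,67)]])
print('pivot',q(484,287,.044),'knob~',q(612,5,.079))
print('brick',[q(*p,.04) for p in[(265,152),(412,152),(412,465),(280,465)]])
print('bar L edge',q(243,240,.025),q(252,400,.025),'rail R edge',q(220,200,.025),'rail L',q(187,240,.025),'rod tip',q(165,238,.017),'bar R',q(262,240,.025))
```

```text
corners [array([74.2, 72.8]), array([-73.6,  73.6]), array([-74.5, -76.7]), array([ 73.7, -77.7])]
pivot [ -1.2 -34.9] knob~ [ 71.  -62.5]
brick [array([41. , 36.7]), array([ 41.1, -10.8]), array([-63.7, -11.1]), array([-63.7,  36.5])]
bar L edge [14.4 48.5] [-42.6  48.5] rail R edge [27.7 55.8] rail L [14.4 68.3] rod tip [15.4 78.5] bar R [14.4 41.8]
```

Run:
```python
from h import *
g=load('top0')
for z in(0,.1,.2,.3,.4): print(z,[onz(g,*p,z)[:2].round(3) for p in[(285,92),(400,80),(500,50)]])
s=load('side0')
for p in[(150,212),(166,150),(122,220),(157,55),(120,95)]: print(p,[ (c+d*((-.3-c[1])/d[1])).round(3) for c,d in[ray(s,*p)]])
```

```text
0 [array([ 0.842, -0.201]), array([ 0.867, -0.498]), array([ 0.943, -0.763])]
0.1 [array([ 0.798, -0.201]), array([ 0.821, -0.473]), array([ 0.891, -0.718])]
0.2 [array([ 0.753, -0.2  ]), array([ 0.774, -0.449]), array([ 0.838, -0.673])]
0.3 [array([ 0.709, -0.199]), array([ 0.728, -0.425]), array([ 0.786, -0.628])]
0.4 [array([ 0.664, -0.198]), array([ 0.681, -0.401]), array([ 0.733, -0.583])]
(150, 212) [array([ 0.837, -0.3  ,  0.049])]
(166, 150) [array([ 0.775, -0.3  ,  0.205])]
(122, 220) [array([ 0.91 , -0.3  ,  0.029])]
(157, 55) [array([ 0.764, -0.3  ,  0.41 ])]
(120, 95) [array([ 0.857, -0.3  ,  0.33 ])]
```

Call:
{"name": "move_arm", "arguments": {
  "rows": [
    {"tx": 0.035,"ty": 0.006,"tz": 0,"ax": 0,"ay": 0,"az": 0,"jaw": 255},
    {"tx": 0.035,"ty": 0.006,"tz": 0,"ax": 0,"ay": 0,"az": 0,"jaw": 255},
    {"tx": 0.03,"ty": 0.006,"tz": 0,"ax": 0,"ay": 0,"az": 0,"jaw": 255},
    {"tx": 0.03,"ty": 0.006,"tz": 0,"ax": 0,"ay": 0,"az": 0,"jaw": 255},
    {"tx": 0,"ty": 0,"tz": 0,"ax": 0,"ay": 0,"az": 0,"jaw": 255},
    {"tx": 0,"ty": 0,"tz": 0,"ax": 0,"ay": 0,"az": 0,"jaw": 255}
  ]
}}

```text
time: 7.15
tool_pos: [0.5935, -0.2512, 0.1435]
tool_rot: [-0.0, 0.979, -0.204, -0.004]
contact_force: [-0.3, 0.8, -1.2]
gripper_width: -0.002
```

Run:
```python
from h import *
delta(80,-38,60)
f=grab('side','side7');f=grab('wrist','wrist7')
```

```text
t 7.15 pos [ 0.5935 -0.2512  0.1435] pl [ 62.1 -30.6] F [-0.3  0.8 -1.2] w -0.0 yaw -23.5 zax [-0.007  0.002 -1.   ]
tool delta mm [18.5  7.3 83.4]
```

View pics/side7.png

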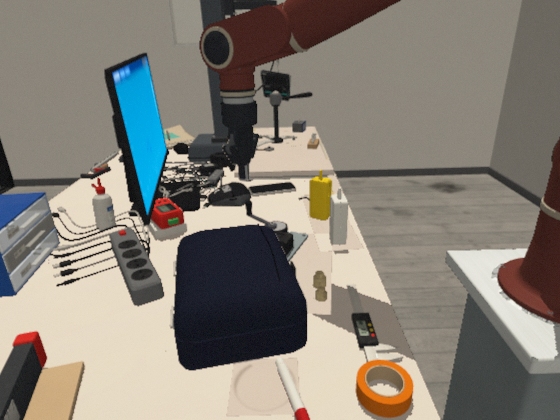

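View pics/wrist7.png

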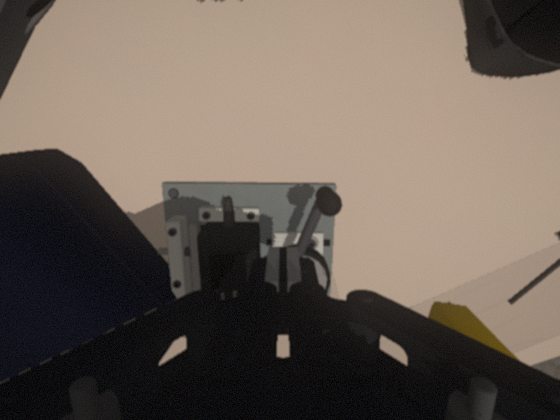

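Run:
```python
from h import *
f=load('wrist7');print(pl(onz(f,328,202,.079)))
```

```text
[ 76.58291993 -61.05184041]
```

Call:
{"name": "move_arm", "arguments": {
  "rows": [
    {"tx": 0.01,"ty": 0.004,"tz": 0,"ax": 0,"ay": 0,"az": 0,"jaw": 255},
    {"tx": 0.008,"ty": 0.003,"tz": 0.015,"ax": 0,"ay": 0,"az": 0,"jaw": 255},
    {"tx": 0,"ty": 0,"tz": 0.03,"ax": 0,"ay": 0,"az": 0,"jaw": 255},
    {"tx": 0,"ty": 0,"tz": 0.025,"ax": 0,"ay": 0,"az": 0,"jaw": 255},
    {"tx": 0,"ty": 0,"tz": 0.005,"ax": 0,"ay": 0,"az": 0,"jaw": 255},
    {"tx": 0,"ty": 0,"tz": 0,"ax": 0,"ay": 0,"az": 0,"jaw": 255}
  ]
}}

```text
time: 7.85
tool_pos: [0.6067, -0.2651, 0.0656]
tool_rot: [0.001, 0.979, -0.203, -0.002]
contact_force: [-0.0, -0.5, -0.3]
gripper_width: 0.0
```

```bash
cat >> h.py <<'E'
PIV=np.array([-1,-33.5])
def arc(rad_knob, step_deg=None):
    s,R=st(); p=pl(s['tool_pos'])-PIV; r=np.hypot(*p); th=np.degrees(np.arctan2(-p[1],p[0])); F=RZ.T@s['contact_force'][:2]
    t=np.array([-np.sin(np.radians(th)),-np.cos(np.radians(th))])
    print('finger r',r.round(1),'theta',th.round(1),'F tang',(F@t).round(1),'Fplate',F.round(1),'Mz')
    return th
E
python3 - <<'E'
from h import *
delta(80,-38,60);arc(0)
E
```

```text
t 7.85 pos [ 0.6067 -0.2651  0.0656] pl [ 79.8 -38.1] F [-0.  -0.5 -0.3] w 0.0 yaw -23.5 zax [-0.004 -0.    -1.   ]
tool delta mm [ 0.3 -0.1  5.6]
t 7.85 pos [ 0.6067 -0.2651  0.0656] pl [ 79.8 -38.1] F [-0.  -0.5 -0.3] w 0.0 yaw -23.5 zax [-0.004 -0.    -1.   ]
finger r 80.9 theta 3.2 F tang 0.4 Fplate [ 0.2 -0.4] Mz
```

Call:
{"name": "move_arm", "arguments": {
  "rows": [
    {"tx": -0.001,"ty": 0.011,"tz": 0.004,"ax": 0,"ay": 0,"az": 0,"jaw": 255},
    {"tx": -0.003,"ty": 0.011,"tz": 0,"ax": 0,"ay": 0,"az": 0,"jaw": 255},
    {"tx": -0.004,"ty": 0.01,"tz": 0,"ax": 0,"ay": 0,"az": 0,"jaw": 255},
    {"tx": -0.006,"ty": 0.01,"tz": 0,"ax": 0,"ay": 0,"az": 0,"jaw": 255}
  ]
}}

```text
time: 8.25
tool_pos: [0.5783, -0.2998, 0.0648]
tool_rot: [-0.0, 0.979, -0.203, 0.001]
contact_force: [1.7, 2.4, -0.3]
gripper_width: 0.001
```

Run:
```python
from h import *
arc(0)
grab('wrist','wrist8')
```

```text
t 8.25 pos [ 0.5783 -0.2998  0.0648] pl [ 67.7 -81.2] F [ 1.7  2.4 -0.3] w 0.0 yaw -23.4 zax [ 0.002 -0.    -1.   ]
finger r 83.6 theta 34.8 F tang -2.7 Fplate [0.6 2.8] Mz
```

View pics/wrist8.png

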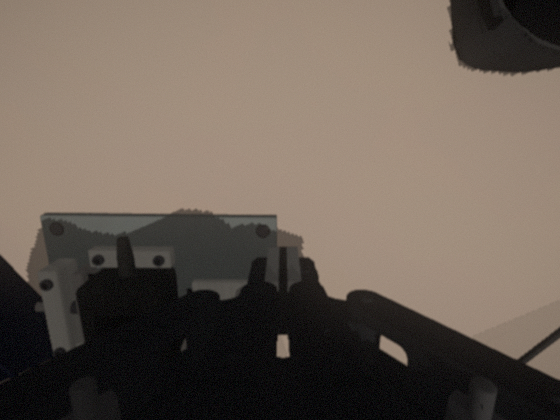

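Call:
{"name": "move_arm", "arguments": {
  "rows": [
    {"tx": -0.009,"ty": 0.0075,"tz": 0.003,"ax": 0,"ay": 0,"az": 0,"jaw": 255},
    {"tx": -0.008,"ty": 0.0075,"tz": 0.002,"ax": 0,"ay": 0,"az": 0,"jaw": 255},
    {"tx": -0.006,"ty": 0.004,"tz": 0,"ax": 0,"ay": 0,"az": 0,"jaw": 255}
  ]
}}

```text
time: 8.6
tool_pos: [0.5472, -0.3116, 0.0618]
tool_rot: [0.002, 0.979, -0.204, 0.003]
contact_force: [2.2, -0.4, 0.2]
gripper_width: 0.0
```

Run:
```python
from h import *
arc(0)
grab('top','top9')
f=load('top9');c=f['color'][150:265,230:345,::-1];cv2.imwrite('pics/top9z.png',cv2.resize(c,(575,575),interpolation=cv2.INTER_CUBIC))
```

```text
t 8.6 pos [ 0.5472 -0.3116  0.0618] pl [  44.  -104.6] F [ 2.2 -0.4  0.2] w 0.0 yaw -23.5 zax [ 0.005 -0.004 -1.   ]
finger r 84.1 theta 57.6 F tang -2.2 Fplate [2.2 0.6] Mz
```

View pics/top9z.png

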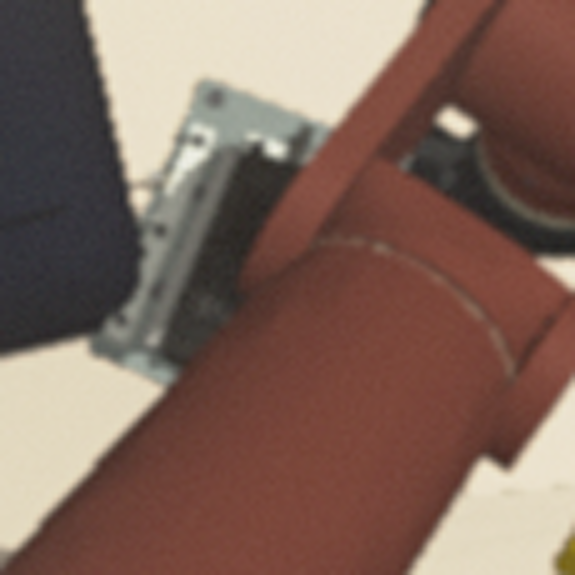

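Call:
{"name": "move_arm", "arguments": {
  "rows": [
    {"tx": -0.006,"ty": 0.002,"tz": 0,"ax": 0,"ay": 0,"az": 0,"jaw": 255},
    {"tx": -0.005,"ty": 0.002,"tz": 0,"ax": 0,"ay": 0,"az": 0,"jaw": 255}
  ]
}}

```text
time: 8.85
tool_pos: [0.5341, -0.3114, 0.0618]
tool_rot: [0.002, 0.979, -0.204, 0.003]
contact_force: [3.4, 0.8, -0.8]
gripper_width: -0.002
```

Run:
```python
from h import *
arc(0)
```

```text
t 8.85 pos [ 0.5341 -0.3114  0.0618] pl [  31.9 -109.6] F [ 3.4  0.8 -0.8] w -0.0 yaw -23.5 zax [ 0.005 -0.005 -1.   ]
finger r 82.9 theta 66.6 F tang -3.4 Fplate [2.8 2.1] Mz
```

Call:
{"name": "move_arm", "arguments": {
  "rows": [
    {"tx": -0.005,"ty": 0.001,"tz": 0,"ax": 0,"ay": 0,"az": 0,"jaw": 255}
  ]
}}

```text
time: 8.95
tool_pos: [0.5288, -0.3105, 0.0618]
tool_rot: [0.002, 0.979, -0.204, 0.003]
contact_force: [2.8, -1.6, -0.7]
gripper_width: -0.0
```

Run:
```python
from h import *
arc(0)
```

```text
t 8.95 pos [ 0.5288 -0.3105  0.0618] pl [  26.7 -110.9] F [ 2.8 -1.6 -0.7] w -0.0 yaw -23.5 zax [ 0.006 -0.006 -1.   ]
finger r 82.2 theta 70.3 F tang -2.9 Fplate [ 3.2 -0.4] Mz
```

Call:
{"name": "move_arm", "arguments": {
  "rows": [
    {"tx": -0.005,"ty": 0.001,"tz": 0,"ax": 0,"ay": 0,"az": 0,"jaw": 255}
  ]
}}

```text
time: 9.05
tool_pos: [0.5236, -0.3093, 0.0618]
tool_rot: [0.002, 0.979, -0.204, 0.004]
contact_force: [3.5, -0.1, -1.0]
gripper_width: -0.002
```

Run:
```python
from h import *
arc(0)
```

```text
t 9.05 pos [ 0.5236 -0.3093  0.0618] pl [  21.5 -111.9] F [ 3.5 -0.1 -1. ] w -0.0 yaw -23.5 zax [ 0.006 -0.006 -1.   ]
finger r 81.5 theta 74.0 F tang -3.5 Fplate [3.3 1.4] Mz
```

Call:
{"name": "move_arm", "arguments": {
  "rows": [
    {"tx": -0.004,"ty": 0.001,"tz": 0,"ax": 0,"ay": 0,"az": 0,"jaw": 255}
  ]
}}

```text
time: 9.15
tool_pos: [0.5197, -0.3083, 0.0619]
tool_rot: [0.002, 0.979, -0.204, 0.004]
contact_force: [4.6, 2.0, -1.6]
gripper_width: 0.001
```

Run:
```python
from h import *
arc(0)
```

```text
t 9.15 pos [ 0.5197 -0.3083  0.0619] pl [  17.5 -112.6] F [ 4.6  2.  -1.6] w 0.0 yaw -23.5 zax [ 0.007 -0.006 -1.   ]
finger r 81.2 theta 76.9 F tang -4.2 Fplate [3.4 3.7] Mz
```

Call:
{"name": "move_arm", "arguments": {
  "rows": [
    {"tx": -0.004,"ty": 0.001,"tz": 0,"ax": 0,"ay": 0,"az": 0,"jaw": 255}
  ]
}}

```text
time: 9.25
tool_pos: [0.516, -0.3072, 0.0619]
tool_rot: [0.002, 0.979, -0.204, 0.005]
contact_force: [5.5, 1.2, -1.3]
gripper_width: 0.002
```

Run:
```python
from h import *
arc(0)
```

```text
t 9.25 pos [ 0.516  -0.3072  0.0619] pl [  13.6 -113.1] F [ 5.5  1.2 -1.3] w 0.0 yaw -23.5 zax [ 0.009 -0.006 -1.   ]
finger r 80.9 theta 79.6 F tang -5.1 Fplate [4.6 3.3] Mz
```

Call:
{"name": "move_arm", "arguments": {
  "rows": [
    {"tx": -0.003,"ty": 0.001,"tz": 0,"ax": 0,"ay": 0,"az": 0,"jaw": 255}
  ]
}}

```text
time: 9.35
tool_pos: [0.5135, -0.3065, 0.062]
tool_rot: [0.001, 0.979, -0.204, 0.006]
contact_force: [6.5, 0.4, -1.3]
gripper_width: 0.001
```

Run:
```python
from h import *
arc(0)
f=grab('top','top10');c=f['color'][150:265,230:345,::-1];cv2.imwrite('pics/top10z.png',cv2.resize(c,(575,575),interpolation=cv2.INTER_CUBIC))
f=grab('side','side10');c=f['color'][165:285,200:360,::-1];cv2.imwrite('pics/side10z.png',cv2.resize(c,(800,600),interpolation=cv2.INTER_CUBIC))
```

```text
t 9.35 pos [ 0.5135 -0.3065  0.062 ] pl [  11.  -113.4] F [ 6.5  0.4 -1.3] w 0.0 yaw -23.5 zax [ 0.012 -0.005 -1.   ]
finger r 80.8 theta 81.5 F tang -6.2 Fplate [5.8 2.9] Mz
```

View pics/top10z.png

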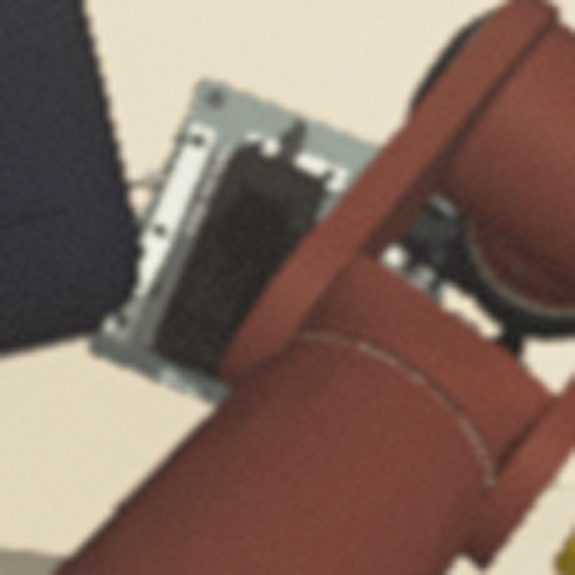

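View pics/side10z.png

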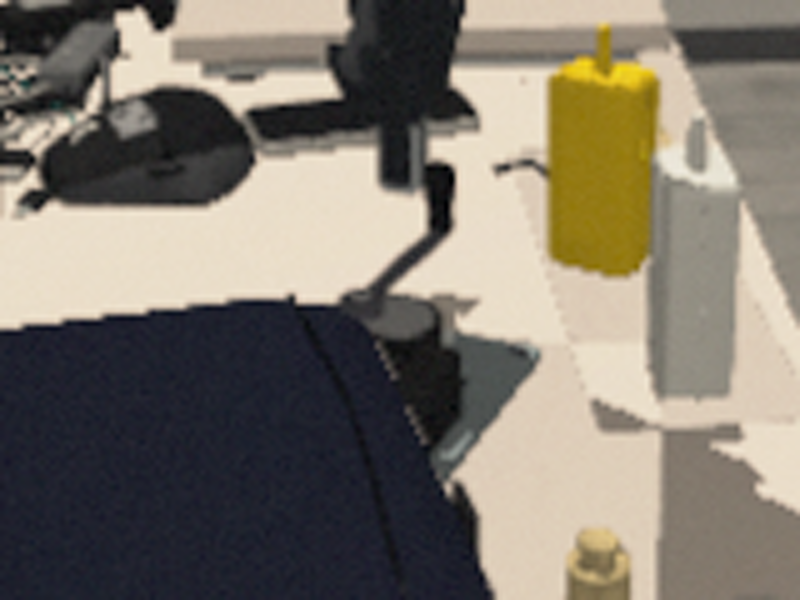

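Call:
{"name": "move_arm", "arguments": {
  "rows": [
    {"tx": -0.004,"ty": 0.001,"tz": 0,"ax": 0,"ay": 0,"az": 0,"jaw": 255}
  ]
}}

```text
time: 9.55
tool_pos: [0.5101, -0.3056, 0.0623]
tool_rot: [0.001, 0.979, -0.204, 0.007]
contact_force: [7.7, 0.4, -1.6]
gripper_width: 0.002
```

Run:
```python
from h import *
arc(0)
```

```text
t 9.55 pos [ 0.5101 -0.3056  0.0623] pl [   7.6 -113.9] F [ 7.7  0.4 -1.6] w 0.0 yaw -23.5 zax [ 0.014 -0.005 -1.   ]
finger r 80.9 theta 83.9 F tang -7.3 Fplate [6.9 3.5] Mz
```

Call:
{"name": "move_arm", "arguments": {
  "rows": [
    {"tx": -0.004,"ty": 0.001,"tz": 0,"ax": 0,"ay": 0,"az": 0,"jaw": 255}
  ]
}}

```text
time: 9.65
tool_pos: [0.5073, -0.3046, 0.0625]
tool_rot: [0.001, 0.979, -0.204, 0.009]
contact_force: [8.8, 1.2, -2.9]
gripper_width: -0.002
```

Run:
```python
from h import *
arc(0)
```

```text
t 9.65 pos [ 0.5073 -0.3046  0.0625] pl [   4.6 -114.2] F [ 8.8  1.2 -2.9] w -0.0 yaw -23.5 zax [ 0.017 -0.005 -1.   ]
finger r 80.9 theta 86.0 F tang -7.9 Fplate [7.6 4.6] Mz
```

Call:
{"name": "move_arm", "arguments": {
  "rows": [
    {"tx": -0.004,"ty": 0.0,"tz": 0,"ax": 0,"ay": 0,"az": 0,"jaw": 255}
  ]
}}

```text
time: 9.75
tool_pos: [0.5048, -0.3032, 0.0627]
tool_rot: [0.001, 0.979, -0.204, 0.011]
contact_force: [8.4, -1.3, -4.6]
gripper_width: 0.0
```

Run:
```python
from h import *
arc(0)
f=grab('top','top11');c=f['color'][150:265,230:345,::-1];cv2.imwrite('pics/top11z.png',cv2.resize(c,(575,575),interpolation=cv2.INTER_CUBIC))
```

```text
t 9.75 pos [ 0.5048 -0.3032  0.0627] pl [   1.7 -113.9] F [ 8.4 -1.3 -4.6] w 0.0 yaw -23.5 zax [ 0.021 -0.007 -1.   ]
finger r 80.4 theta 88.1 F tang -8.3 Fplate [8.2 2.2] Mz
```

View pics/top11z.png

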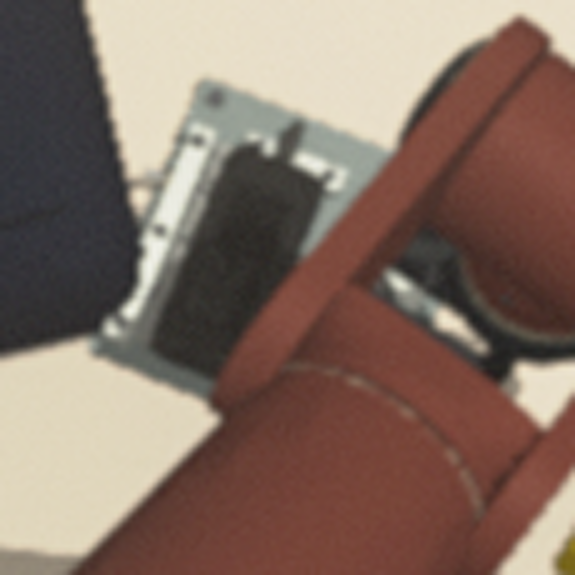

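Call:
{"name": "move_arm", "arguments": {
  "rows": [
    {"tx": 0.012,"ty": 0,"tz": 0,"ax": 0,"ay": -1,"az": 0,"jaw": 255},
    {"tx": 0.012,"ty": 0,"tz": -0.03,"ax": 0,"ay": 0,"az": 0,"jaw": 255},
    {"tx": 0,"ty": 0,"tz": -0.04,"ax": 0,"ay": 0,"az": 0,"jaw": 255},
    {"tx": -0.02,"ty": -0.02,"tz": -0.015,"ax": 0,"ay": 0,"az": 0,"jaw": 255},
    {"tx": -0.03,"ty": -0.035,"tz": 0,"ax": 0,"ay": 0,"az": 0,"jaw": 255},
    {"tx": -0.025,"ty": -0.035,"tz": 0,"ax": 0,"ay": 0,"az": 0,"jaw": 255},
    {"tx": -0.01,"ty": -0.015,"tz": 0,"ax": 0,"ay": 0,"az": 0,"jaw": 255},
    {"tx": 0,"ty": 0,"tz": 0,"ax": 0,"ay": 0,"az": 0,"jaw": 255}
  ]
}}

```text
time: 10.6
tool_pos: [0.481, -0.1782, 0.1485]
tool_rot: [-0.0, 0.979, -0.204, -0.009]
contact_force: [0.1, 0.3, -0.1]
gripper_width: 0.002
```

Run:
```python
from h import *
delta(-62,-8,150)
f=grab('wrist','wrist12')
c=f['color'][:,:,::-1][0:260,100:460];cv2.imwrite('pics/w12z.png',cv2.resize(c,(800,578),interpolation=cv2.INTER_CUBIC))
```

```text
t 10.6 pos [ 0.481  -0.1782  0.1485] pl [-70.2  -8.9] F [ 0.1  0.3 -0.1] w 0.0 yaw -23.5 zax [-0.018  0.005 -1.   ]
tool delta mm [ 8.2 -0.9 -1.7]
```

View pics/w12z.png

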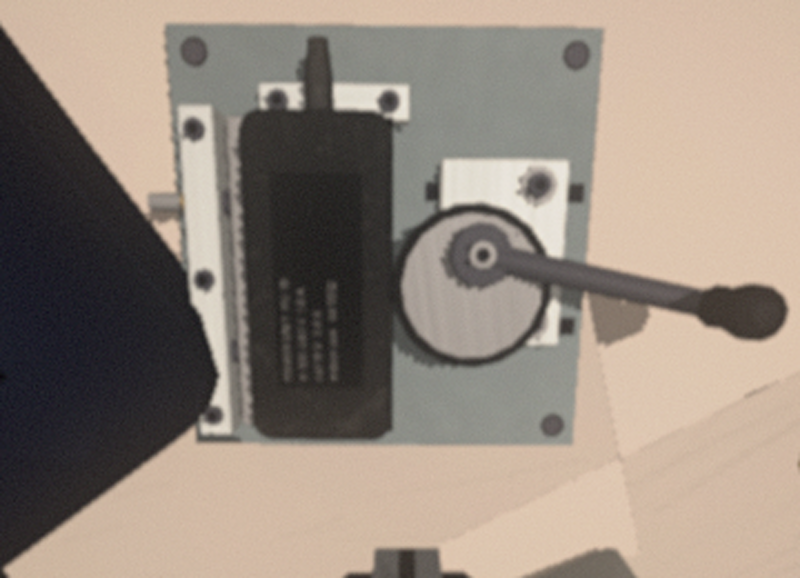

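```bash
cat > m.py <<'E'
from h import *
import sys
s=800/360
def zoomrod(fn,out):
    f=load(fn);c=f['color'][:,:,::-1]
    # rows around rod; left edges
    x0,y0=(160,75) if len(sys.argv)<9 else (0,0)
    return c
for fn,x0,y0 in[('wrist6',165,70),('wrist12',158,55)]:
    f=load(fn);c=f['color'][y0:y0+75,x0:x0+75,::-1];cv2.imwrite('pics/r_'+fn+'.png',cv2.resize(c,(600,600),interpolation=cv2.INTER_CUBIC))
E
python3 m.py
python3 - <<'E'
from h import *
f=load('wrist12'); s=800/360
q=lambda x,y,z: pl(onz(f,(x+.5)/s-.5+100,(y+.5)/s-.5,z)).round(1)
p=q(483,255,.044);k=q(762,311,.079);print(p,k,np.degrees(np.arctan2(-(k-p)[1],(k-p)[0])),np.hypot(*(k-p)))
print([q(*p,.04) for p in[(240,115),(392,115),(392,435),(255,435)]])
E
```

```text
[ -1.4 -34.7] [ -16.5 -111.3] 101.1516174851517 78.074131439293
[array([40.7, 42.6]), array([40.8, -5.2]), array([-62.8,  -4.8]), array([-62.9,  43.8])]
```

View pics/r_wrist6.png

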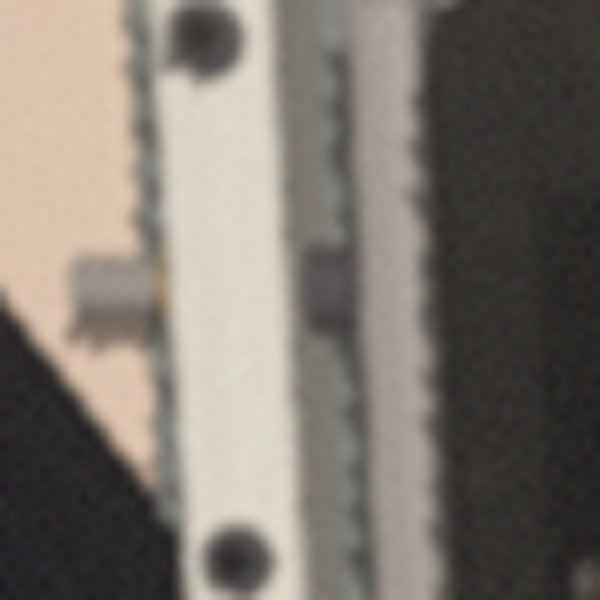

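View pics/r_wrist12.png

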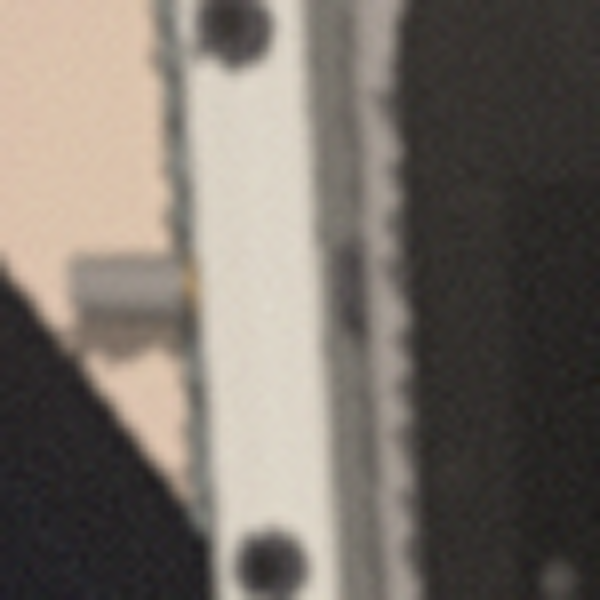

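```bash
cat > prof.py <<'E'
from h import *
# sample intensity along plate-y line at fixed plate x, height z; average over small x band
def prof(fn,xs,z=.0175,ys=np.arange(30,90,.25)):
    f=load(fn);im=cv2.cvtColor(f['color'],cv2.COLOR_RGB2GRAY).astype(np.float32);out=[]
    for x in xs:
        P=np.array([proj(f,wl(x,y,z*1000)) for y in ys],np.float32)
        out.append(cv2.remap(im,P[:,0].reshape(1,-1),P[:,1].reshape(1,-1),cv2.INTER_LINEAR)[0])
    return ys,np.mean(out,0)
def edges(fn,xs):
    ys,p=prof(fn,xs);g=np.gradient(cv2.GaussianBlur(p.reshape(1,-1),(0,0),1.5)[0],ys)
    r=[]
    for i in range(1,len(g)-1):
        if abs(g[i])>3 and abs(g[i])>=abs(g[i-1]) and abs(g[i])>abs(g[i+1]): 
            d=(abs(g[i-1])-abs(g[i+1]))/(2*(abs(g[i-1])-2*abs(g[i])+abs(g[i+1])));r.append((round(ys[i]+d*.25,2),round(float(g[i]),0)))
    return r
E
python3 - <<'E'
from prof import *
for fn in('wrist6','wrist12'):
    f=load(fn);print(fn,(-f['R'].T@f['t']).round(3))
    # rod x-location: profile along x at y=75
    for y in(74,76):
        xs=np.arange(0,30,1.);print(y,[int(prof(fn,[x],ys=np.array([y]))[1][0]) for x in xs])
    print('rod',edges(fn,np.arange(14,18,.5)));print('gap',edges(fn,np.arange(26,36,.5)));print('gap2',edges(fn,np.arange(-20,-8,.5)))
E
```

```text
wrist6 [ 0.549 -0.208  0.292]
74 [158, 189, 199, 200, 201, 200, 198, 199, 199, 201, 192, 152, 119, 109, 111, 128, 144, 149, 145, 153, 185, 200, 202, 201, 201, 201, 201, 202, 201, 199]
76 [61, 97, 129, 162, 189, 200, 200, 199, 199, 198, 176, 136, 115, 108, 111, 128, 143, 147, 148, 155, 184, 199, 201, 200, 200, 201, 200, 200, 200, 199]
rod [(np.float64(31.7), 4.0), (np.float64(43.36), 41.0), (np.float64(46.11), -4.0), (np.float64(49.63), -34.0), (np.float64(56.73), 45.0), (np.float64(68.87), -41.0), (np.float64(71.11), 6.0), (np.float64(78.78), 30.0), (np.float64(85.83), -46.0)]
gap [(np.float64(43.13), 41.0), (np.float64(46.25), -4.0), (np.float64(49.36), -31.0), (np.float64(51.5), 17.0), (np.float64(56.98), 42.0), (np.float64(68.73), -46.0), (np.float64(71.28), 39.0)]
gap2 [(np.float64(31.77), 6.0), (np.float64(43.07), 39.0), (np.float64(46.11), -3.0), (np.float64(49.55), -29.0), (np.float64(51.62), 15.0), (np.float64(57.23), 40.0), (np.float64(60.65), -24.0), (np.float64(66.74), 21.0), (np.float64(69.51), -68.0)]
wrist12 [ 0.544 -0.206  0.289]
74 [163, 192, 199, 200, 199, 199, 198, 
[... 259 characters left out ...]
8, 198]
rod [(np.float64(38.8), 5.0), (np.float64(48.69), 38.0), (np.float64(52.44), -35.0), (np.float64(56.86), 45.0), (np.float64(68.88), -42.0), (np.float64(71.23), 7.0), (np.float64(81.65), 30.0), (np.float64(85.71), -43.0)]
gap [(np.float64(48.65), 38.0), (np.float64(52.11), -22.0), (np.float64(54.09), 5.0), (np.float64(57.02), 42.0), (np.float64(68.75), -45.0), (np.float64(71.18), 39.0)]
gap2 [(np.float64(30.77), -8.0), (np.float64(33.48), 11.0), (np.float64(36.47), -13.0), (np.float64(39.12), 5.0), (np.float64(49.18), 38.0), (np.float64(52.4), -24.0), (np.float64(54.41), 7.0), (np.float64(57.33), 40.0), (np.float64(60.69), -24.0), (np.float64(66.78), 19.0), (np.float64(69.53), -69.0)]
```

Run:
```python
from h import *
grab('top','top13');grab('side','side13');f=grab('wrist','wrist13');st()
from prof import edges
print('rod',edges('wrist13',np.arange(14,18,.5)))
```

```text
t 10.8 pos [ 0.4822 -0.1809  0.1487] pl [-68.1 -11. ] F [ 0.8 -0.2 -0.5] w -0.0 yaw -23.7 zax [-0.017  0.004 -1.   ]
rod [(np.float64(38.55), 4.0), (np.float64(48.95), 38.0), (np.float64(52.69), -34.0), (np.float64(57.06), 43.0), (np.float64(69.17), -41.0), (np.float64(71.27), 7.0), (np.float64(81.62), 31.0), (np.float64(85.8), -47.0)]
```

View pics/top13.png

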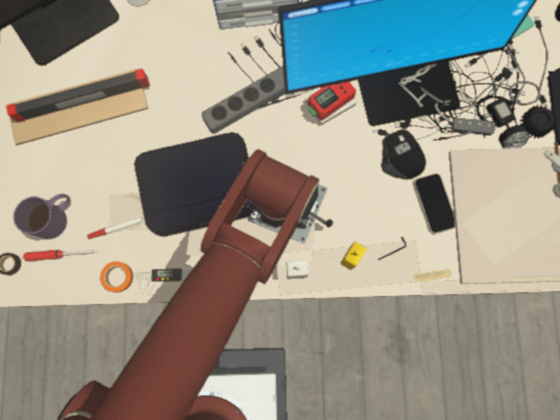

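View pics/side13.png

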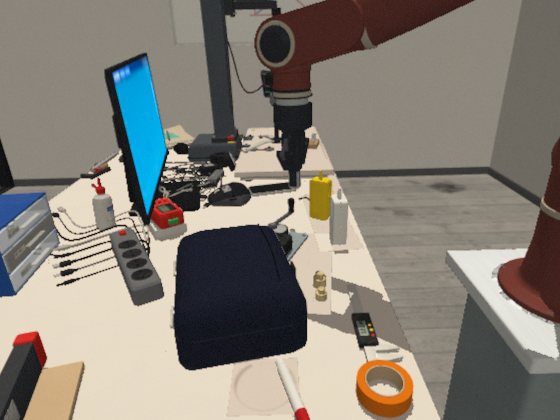

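Run:
```python
from h import *
print(manip.job_done());st()
```

```text
the job is handed in; nothing more can be done
None
the job is handed in; nothing more can be done
```

I toppled the brick onto the clamp plate and pushed it home against the end bar. I then turned the cam lever until the press bar was about half way back, backed the arm away and handed the job in at about 10.8 s.

- **Brick:** it lies flat with the stub over the end bar. At the end of the push the force rose from about 2 N to 13 N, where the brick met the bar. In the last wrist view its top outline runs from plate x +41 to -63 mm, against an expected +43 to -65. I put the difference down to its rounded edges.
- **Press bar:** the rod tip had moved 2.9 mm and the bar edge about 2.8 mm, against 3 mm for half way. A second picture 0.2 s later gave 2.5 to 2.8 mm, so it was holding to within measuring error. The push on the knob never read above about 9 N. I turned the lever in small steps and stopped well short of the end of travel.
- **Lever:** it stands at about 1.41 rad.
- **Bystanders:** the weights, calipers and hex key looked undisturbed in the last side and top pictures. The arm hid the weights in the top view, so I checked them only in the side view.

One disagreement: the wrist view put some points about 2 mm off in y from the top view, within the stated calibration. I therefore measured the press bar's travel as a difference between wrist pictures.

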